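# Tip a carton out of the row and clamp it in the bench coder

## Robot

A 6-joint arm with a two-finger parallel gripper is mounted at the origin on the work surface. World frame = base frame: x ahead of the robot, y to its left, z up, the work surface at z = 0. Lengths are in m, angles in rad, forces in N, time in s.
With the tool pointing down it reaches from about 0.3 to 0.775 m from the base axis. Payload 14.6 kg.
Tool frame: the origin (TCP) lies midway between the tips of the shut fingers; the grasp point (between the pads) lies 19 mm behind it (ctrl.grip_depth is the distance from the TCP to the grasp point, in m); z points along the fingers, x is the direction in which the jaws open and shut, and the axes are right-handed (so a half turn about z gives the same grasp; the last joint's range is limited). The gripper opens to 94 mm and grips with 3 to 60 N. Pads are 16 mm wide; open, the fingers measure 119 mm over their backs; the gripper's body (75 mm by 177 mm) begins 78 mm behind the grasp point.
Start: joints at [-1.318, 0.3, 1.521, -0, 1.321, -0.067], TCP at [0.173, -0.522, 0.205] pointing down, gripper open.
Joint ranges: [-3.03, 3.03], [-0.79, 2.21], [0.23, 2.52], [-1.04, 4.18], [0, 3.07], [-2.55, 2.55]. Speed limits (rad/s): [2.22, 2.22, 2.57, 3.14, 3.14, 3.14].

## Interface

Orientations are given as [roll, pitch, yaw] about the fixed x, y, z axes, in that order (R = Rz(yaw) Ry(pitch) Rx(roll)).
In Python, from station import ctrl gives the robot as it stands.
- The arm moves only by the tool play_rows, never from a script. Its argument "steps" is a list that holds one entry, the list of rows, each a list of 7 numbers: the shift along the tool's x, y, z in cm, then the turn, a rotation vector about the tool's x, y, z in rad, then the opening, from 0 (shut) to 1 (fully open). In form: [[[x, y, z, ax, ay, az, hand], ...]]. A call has 1 to 20 rows; each row is the pose to reach, as a shift and turn from the pose measured when the call began, along the tool's axes at that moment; what a row does not reach only later rows make up. A row lasts 1/12 s, in which the tool goes at most 41.7 mm and 7.16 degrees, less where a joint would pass 70% of its speed; a pose out of reach is approached as far as the arm can. A call with a gripper value outside its range is refused whole. The fingers move at their own pace and stop on an object; "force" is the grip in N (left out, the last holds). Time passes only in rows, so rows that repeat a pose let the fingers close. It gives the time, the measured TCP pose, the force and the opening at its end, in the units of the state.
- ctrl.get_obs(): the state, without advancing time (a new reading comes with each control period).
- ctrl.camera(name): name is "side" or "top" or "wrist"; returns a dict with "frame" (384x512x3 uint8, blue, green, red), "fovy" (degrees; the focal length in pixels is half the picture's height over the tangent of half this angle, whatever the lens; pixels are square), "cx", "cy" (the principal point, pixels), "world_to_cam" (4x4, takes a point from world to camera coordinates). Camera axes: x right, y up, looking along -z (the intrinsics and any distortion apply to the point x, -y, -z); pixel columns grow to the right and rows downward; lengths in m; the calibration is good to about 2 mm. A picture is of the moment at which its call begins. There is no depth.
- ctrl.hand_in(): hands the job in, once; it reports no verdict.
The state is a dict: "time_s": time; "qpos": joint angles; "joint_vel": joint speeds; "tau": joint torques, N m; "ee_pos": TCP position; "eef_rot": TCP orientation; "force": force on the tool from outside, world axes, zero at the start; "moment": the same for the moment, N m; "grip_width": finger opening in m.
Only numpy, scipy, OpenCV 4.12 (cv2) and the standard library are available. Lean on these libraries where they do the work, as an engineer would, in place of code of your own. Each camera call takes 0.05 s, during which the arm holds its last target. There are 200 camera calls.

## Task

Raise the small lever on the side of the coder's head fully, to lift its presser foot; then tip the shortest carton of the packed row outward by its top until it leans on the tray's front rail, and take it out. Stand it upright in the coder's nest with its back end under the raised foot, then push the lever fully down so that the foot holds the carton, and let go. Leave the other cartons standing in their row and do not disturb the things around.

Things in the scene. Friction and masses are not known exactly. Their poses are not given: they have to be found in the camera images.
- coder: Bench carton coder, fixed. Origin: on the bench below the centre of the nest where the carton stands; x from its open front to its back, y to the left of one looking along x, z up. Grey base plate x -70 to 190 mm, y +-75 mm, its top (the bed) 20 mm above the bench. White head on a column behind the nest: x 60 to 175, y +-40, z 170 to 300 mm. Only the presser foot overhangs the nest.
- nest (a point): Centre of the nest on the bed, 20 mm above the coder's origin; the carton's underside centre belongs here. Two steel side guides, 10 mm high, coder x -42 to 42 mm, inner faces at y = +-25 mm; a back stop 30 mm high with its face at x = 41 mm; open at the front.
- lever (a joint): Angle of the small lever on the +y side of the coder's head, rad: 0 = fully down, 1.31 = fully up. It turns about an axis along the coder's x through point pivot and lifts the foot 30 mm per rad. Friction keeps it wherever it is left; moving it takes about 4 to 8 N at the knob.
- pivot (a point): Point on the lever's turning axis, at (70, 55, 220) mm in the coder's frame.
- knob (a point): Centre of the black ball (24 mm diameter) at the lever's end, 75 mm from the pivot, in the plane x = 70 mm of the coder. The lever (8 mm rod) points to the coder's +y, 25 degrees (0.436 rad) below level when fully down, 50 degrees above level when fully up.
- foot: Rubber presser foot 18 x 28 x 8 mm over the back of the nest (coder x 20 to 38 mm); origin: centre of its underside. A 20 mm wide arm carries it from the head, reaching to x = 28 mm, 22 to 34 mm above that underside. Lever up: underside 216 mm above the bench, 31 mm above the seated carton's top. Lever down: sprung (350 N/m), it presses on that carton with about 4 N.
- tray: Grey tray, fixed, with five cartons side by side along its y, 42.5 mm apart (2.5 mm gaps), narrow fronts to -x. Origin: on the bench at mid-length; x from front to back. Floor 6 mm above the bench; carton fronts at x = 34, backs at 110 mm. Lips 14 mm above the bench: front, inner face x = 32.5; back, x = 118 to 123 mm. End walls 50 mm high, outer faces y = +-112 mm.
- rail (a point): Middle of the 10 mm round rail along the tray's front, at tray x = -10 mm, 76 mm above the bench, on a post at each end (y = +-110 mm). A carton tipped forward by its top turns about its lower front edge at the front lip and, past about 0.47 rad, falls on by itself and rests leaning on this rail at about 0.55 rad.
- carton: The carton to be coded: the shortest of the five, plain cardboard, 76 mm deep (x) x 40 mm wide (y) x 165 mm tall, 0.15 to 0.31 kg; the other four are 180 mm tall. Origin: centre of its underside; z up, x from front to back. May stand at any of the five places.
- carton_top (a point): Centre of the top of that carton, 165 mm above its origin.
- tall_a: One of the four taller cartons of the row, 76 x 40 x 180 mm, same cardboard; origin at the centre of its underside. To be left standing.
- tall_b: One of the four taller cartons of the row, 76 x 40 x 180 mm, same cardboard; origin at the centre of its underside. To be left standing.
- tall_c: One of the four taller cartons of the row, 76 x 40 x 180 mm, same cardboard; origin at the centre of its underside. To be left standing.
- tall_d: One of the four taller cartons of the row, 76 x 40 x 180 mm, same cardboard; origin at the centre of its underside. To be left standing.
- tape_roll: Bystander: roll of packing tape lying flat, 100 mm diameter, 48 mm high; origin under its centre.
- can: Bystander: plain metal can, 60 mm diameter, 115 mm high; origin under its centre.
- staple_box: Bystander: small cardboard box, 70 x 45 x 35 mm; origin under its centre.
- jar: Bystander: clear jar, 60 mm diameter, 80 mm high; origin under its centre.

How it is judged:
On the way, in this order (a step that is already met when the one before it is completed fails the run):
1. the lever is raised fully (above 1.15 rad) (value of joint lever above 1.15 rad), for 0.2 s.
2. the shortest carton is tipped outward over the tray's front, its foot still in the tray (angle between carton's own z axis and vertical above 0.42 rad and x of carton_top in the frame of tray below 0.03 m and z of carton in the frame of tray below 0.05 m and x of carton in the frame of tray above 0.04 m), for 0.1 s.
3. the carton stands in the coder's nest while the lever is still up (x of carton in the frame of coder between -0.012 and 0.012 m and y of carton in the frame of coder between -0.01 and 0.01 m and z of carton in the frame of coder below 0.026 m and angle between carton's own z axis and vertical below 0.06 rad and angle between the x axis of carton and the x axis of coder, either way round below 0.2 rad and value of joint lever above 1 rad), for 0.2 s.
At the end, for the whole second after the job is handed in: Short carton upright (0.06 rad), at rest on the coder's bed within 12 mm lengthwise and 10 mm sideways of the nest's centre, squared within 0.2 rad; lever down (below 0.10 rad), foot pressing on it with over 1 N; taller cartons upright, within 20 mm of their places (x of carton in the frame of coder between -0.012 and 0.012 m and y of carton in the frame of coder between -0.01 and 0.01 m and z of carton in the frame of coder below 0.026 m and angle between carton's own z axis and vertical below 0.06 rad and angle between the x axis of carton and the x axis of coder, either way round below 0.2 rad and value of joint lever below 0.1 rad and contact force between foot and carton above 1 N and linear speed of carton below 0.01 m/s and angle between each of tall_a, tall_b, tall_c, tall_d's own z axis and vertical below 0.1 rad and distance of each of tall_a, tall_b, tall_c, tall_d from where it was at the start of the episode below 0.02 m); the robot touches nothing.
It fails at once if a taller carton is pulled out or tipped (over 40 mm or 0.35 rad) (distance of any of tall_a, tall_b, tall_c, tall_d from where it was at the start of the episode above 0.04 m or angle between any of tall_a, tall_b, tall_c, tall_d's own z axis and vertical above 0.35 rad).
It fails at once if a bystander is displaced by over 30 mm or knocked over (distance of any of tape_roll, can, staple_box, jar from where it was at the start of the episode above 0.03 m or angle between any of tape_roll, can, staple_box, jar's own z axis and vertical above 0.4 rad).
It fails at once if the carton falls over (over 1.2 rad) (angle between carton's own z axis and vertical above 1.2 rad).
It also fails if it takes over 72 s, if anything falls off the work surface, if the arm or the gripper's body presses on something with over 40 N, if the wrist force passes 120 N, or if a joint passes its speed limit or range.

## Working session

There is one attempt and no reset: what is moved stays moved. The work goes in short steps, Python scripts to look and compute and a tool call to move; the robot and the scene stay as the last step left them, time stands still between calls to the robot, and variables do not carry over. Pictures are saved under pics/ and viewed, about 8 in all and at most 12, crops included, and the job is handed in when it is done.

Besides the shell and the picture viewer there is one more tool, called after "Request:" as name([rows], argument=value, ...), one row to a line, values as JSON. play_rows: Moves the arm, as the interface text tells. Its arguments: {"type":"object","properties":{"steps":{"type":"array"},"force":{"type":"number"}},"required":["steps"]}

```bash
ls; mkdir -p pics; cat > h.py <<'E'
import numpy as np, cv2
from station import ctrl
from scipy.spatial.transform import Rotation as R
def snap(n,f):
    c=ctrl.camera(n); cv2.imwrite('pics/'+f+'.png',c['frame']); np.savez('pics/'+f+'.npz',**{k:v for k,v in c.items() if k!='frame'}); return c
E
python3 - <<'E'
from h import *
import cv2
a=snap('side','s0');b=snap('top','t0')
for c in (a,b): print({k:(np.round(v,4).tolist() if k=='world_to_cam' else v) for k,v in c.items() if k!='frame'})
print(ctrl.get_obs())
for f in('s0','t0'): cv2.imwrite(f'pics/{f}b.png',cv2.resize(cv2.imread(f'pics/{f}.png'),(800,600),interpolation=cv2.INTER_CUBIC))
E
```

```text
pics
{'fovy': 51.07169045194768, 'cx': 250.87651390140186, 'cy': 188.7958320278531, 'world_to_cam': [[-0.882, -0.4712, 0.0093, 0.4973], [0.3182, -0.5808, 0.7493, -0.2685], [-0.3477, 0.6638, 0.6621, -1.3499], [0.0, 0.0, 0.0, 1.0]]}
{'fovy': 49.36498083874227, 'cx': 262.94381016683616, 'cy': 193.47344582348808, 'world_to_cam': [[0.0183, -0.9998, -0.0073, 0.0238], [0.9837, 0.0167, 0.1788, -0.5741], [-0.1786, -0.0105, 0.9839, -1.3142], [0.0, 0.0, 0.0, 1.0]]}
{'time_s': 0.1, 'qpos': array([-1.31760413e+00,  3.00410694e-01,  1.52148656e+00, -2.07766435e-05,
        1.32070631e+00, -6.66119136e-02]), 'joint_vel': array([ 0.00040062, -0.0003534 , -0.00150366, -0.00020617, -0.00089371,
        0.00123487]), 'tau': array([ 1.45863974e-03, -5.32645297e+01, -3.53284049e+01,  7.09672272e-02,
        2.34700588e-02, -7.07731533e-05]), 'ee_pos': array([ 0.17283878, -0.52190023,  0.20495945]), 'eef_rot': array([-3.14154545e+00,  1.01000727e-03, -1.25098704e+00]), 'force': array([-0.87606654,  0.13573782,  0.02589191]), 'moment': array([ 0.06619537, -0.04064774,  0.00492812]), 'grip_width': 0.0936705439310846}
```

View pics/s0b.png

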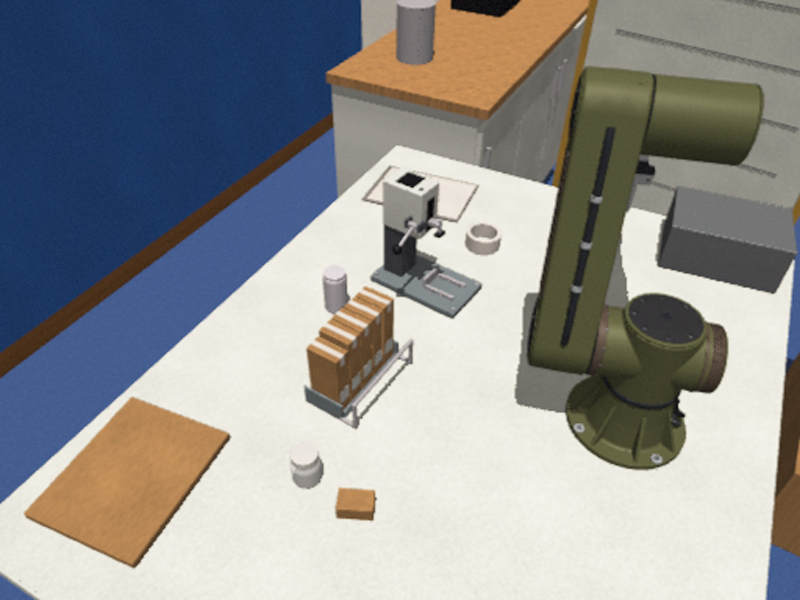

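View pics/t0b.png

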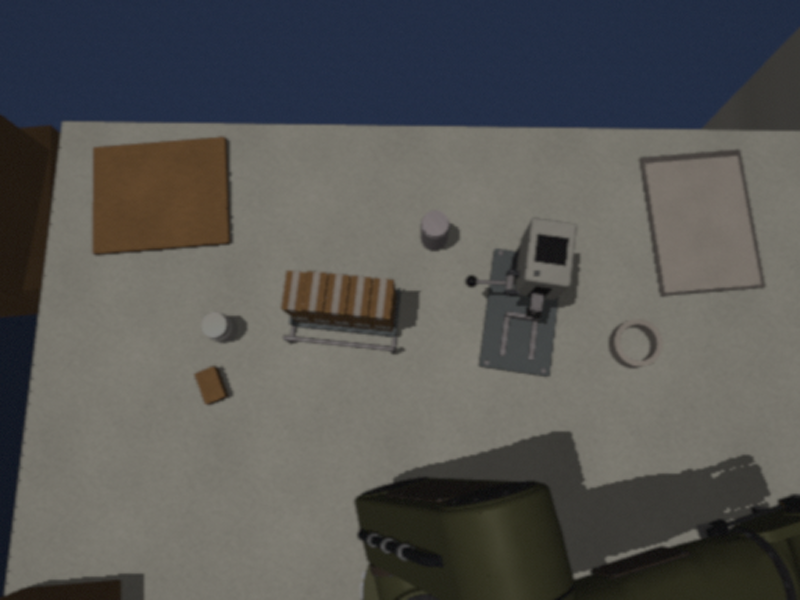

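The pictures show the cartons in a row at big-image (285–395, 270–325) in the top view, rail in front at (290–400, 345), and the coder at about (520, 300) with the knob at (471, 281). Now enlarged crops.

```bash
python3 - <<'E'
import cv2
def crop(f,x,y,w,h,s,o):
    im=cv2.imread(f)[y:y+h,x:x+w]; im=cv2.resize(im,None,fx=s,fy=s,interpolation=cv2.INTER_CUBIC)
    im=cv2.convertScaleAbs(im,alpha=1.5 if 't0' in f else 1.0)
    for i in range(0,w,20): cv2.putText(im,str(x+i),(i*s,8),0,.3,(0,0,255));cv2.line(im,(i*s,0),(i*s,im.shape[0]),(0,0,255) if 0 else (90,90,90),1) if 0 else None
    for j in range(0,h,20): cv2.putText(im,str(y+j),(0,j*s+4),0,.3,(0,0,255))
    cv2.imwrite(o,im); print(im.shape)
crop('pics/t0.png',176,132,200,112,4,'pics/t0c.png')
crop('pics/s0.png',188,96,130,100,6,'pics/s0c.png')
crop('pics/s0.png',188,176,100,100,6,'pics/s0d.png')
E
```

```text
(448, 800, 3)
(600, 780, 3)
(600, 600, 3)
```

View pics/t0c.png

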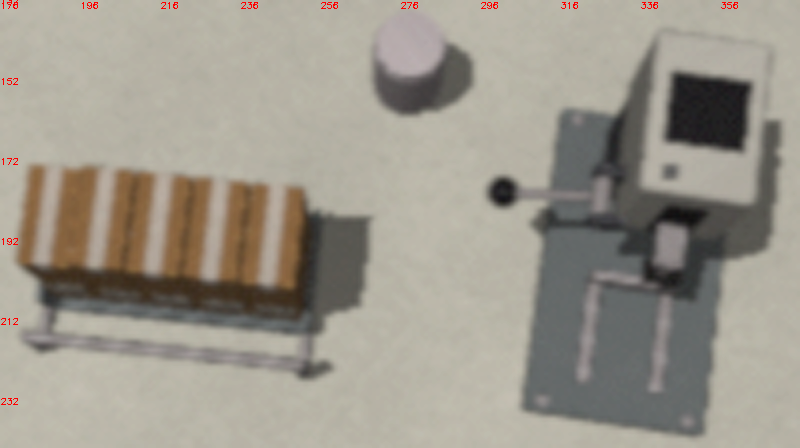

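View pics/s0d.png

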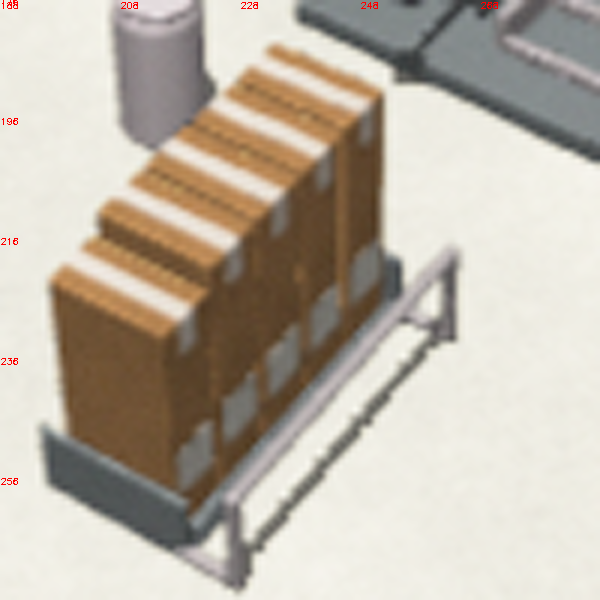

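The step at crop (100, 215) shows that the near-end carton (tray +y, left in the top view) is the short one. Now the side crop of the coder.

View pics/s0c.png

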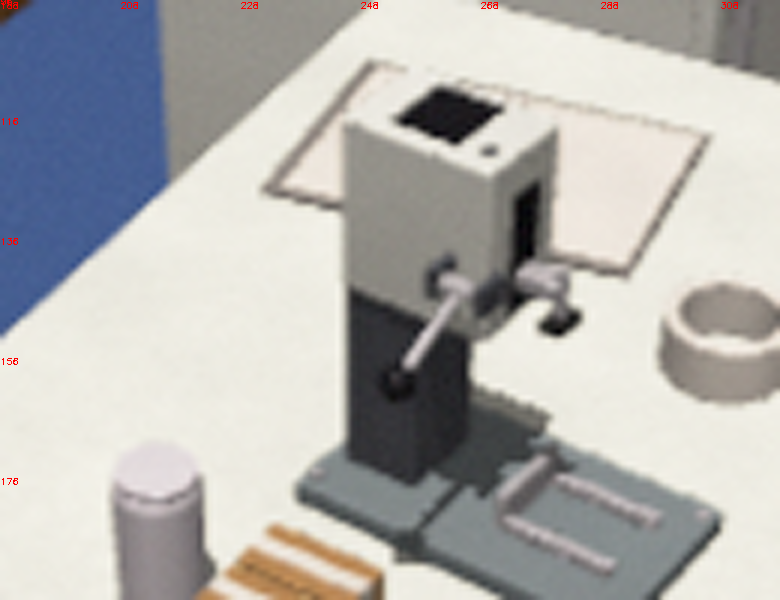

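```bash
cat >> h.py <<'E'
def proj(d,P):
    P=np.atleast_2d(P); M=d['world_to_cam']; p=P@M[:3,:3].T+M[:3,3]; f=192/np.tan(np.radians(float(d['fovy']))/2)
    return np.c_[d['cx']+f*p[:,0]/-p[:,2], d['cy']+f*-p[:,1]/-p[:,2]]
def T(pose,L):
    x,y,a=pose; L=np.atleast_2d(L)/1000.; c,s=np.cos(a),np.sin(a)
    return np.c_[x+c*L[:,0]-s*L[:,1], y+s*L[:,0]+c*L[:,1], L[:,2]]
E
cat > fit.py <<'E'
from h import *
from scipy.optimize import least_squares
t=np.load('pics/t0.npz');s=np.load('pics/s0.npz')
k=[70,123,188.3]
def run(tp,sp,g):
    def res(p):
        r=[]
        for d,pts,sc,o in((t,tp,4,(176,132)),*sp):
            L=np.array([a for a,_ in pts],float);U=np.array([b for _,b in pts],float)/sc+o
            r.append(proj(d,T(p,L))-(U-0.4))
        return np.vstack(r).ravel()
    q=least_squares(res,g,loss='soft_l1'); print(np.round(q.x,4)); print(np.round(res(q.x).reshape(-1,2),1).tolist()); return q.x
tray=run([([110,-105,186],(304,186)),([34,-105,186],(296,290)),([110,105,171],(32,166)),([34,105,171],(22,264)),([-10,110,76],(28,335)),([-10,-110,76],(308,367))],
 [(s,[([110,105,171],(52,275)),([34,105,171],(165,335)),([110,-105,186],(275,45)),([34,-105,186],(382,92)),([-10,110,76],(232,495)),([-10,-110,76],(452,258))],6,(188,176))],[.55,.1,0])
cod=run([([190,75,20],(560,108)),([-70,75,20],(523,408)),([-70,-75,20],(700,434)),([175,40,300],(662,30)),([175,-40,300],(770,45)),([60,40,300],(640,188)),([60,-40,300],(752,205)),(k,(503,192))],
 [(s,[([175,40,300],(345,122)),([60,40,300],(495,180)),([60,-40,300],(555,128)),(k,(398,382)),([-70,-75,20],(720,518)),([190,75,20],(297,487))],6,(188,96))],[.55,-.2,0])
print('carton',T(tray,[[72,85,6],[72,85,171],[-10,85,76]]),'knob',T(cod,[k,[70,55,220],[0,0,20]]))
np.savez('poses.npz',tray=tray,cod=cod)
E
python3 fit.py
```

```text
[ 0.4949  0.1791 -0.0878]
[[0.7, -0.1], [-0.1, -0.9], [-0.4, -1.1], [-1.5, -0.9], [-0.4, -0.2], [-1.8, -0.9], [0.3, 0.4], [0.7, 0.3], [1.1, -0.8], [1.7, -0.6], [1.2, 0.5], [0.9, -1.1]]
[ 0.507  -0.1912 -0.1326]
[[-0.1, -0.7], [-1.0, 0.0], [0.2, 0.4], [-1.6, -1.1], [0.6, -0.7], [-1.2, 0.2], [0.6, 0.3], [-0.6, -0.1], [-0.2, -0.8], [0.3, -0.5], [2.2, -1.2], [0.5, 0.6], [1.8, -0.8], [-0.1, -0.8]]
carton [[0.57406478 0.25748458 0.006     ]
 [0.57406478 0.25748458 0.171     ]
 [0.49238083 0.26467708 0.076     ]] knob [[ 0.59267759 -0.0784941   0.1883    ]
 [ 0.58368593 -0.145897    0.22      ]
 [ 0.50702793 -0.19115792  0.02      ]]
```

```bash
cat >> h.py <<'E'
def go(pos,rot,o=None):
    """print tool-frame shift (cm) and rotvec from current pose to world TCP pos, Rotation rot"""
    o=o or ctrl.get_obs(); R0=R.from_euler('xyz',o['eef_rot']); 
    d=R0.inv().apply(np.array(pos)-o['ee_pos'])*100; print(np.round(d,2).tolist(), np.round((R0.inv()*rot).as_rotvec(),3).tolist())
def down(yaw): return R.from_euler('xyz',[np.pi,0,yaw])
def fr(x,y,z): return R.from_matrix(np.array([x,y,z]).T)
E
python3 - <<'E'
from h import *
go([.36,-.10,.33],down(-.133)); go([.593,-.0785,.29],down(-.133))
E
```

```text
[-34.18, -31.03, -12.47] [-0.001, 0.001, -1.118]
[-28.89, -53.83, -8.47] [-0.001, 0.001, -1.118]
```

Request:
play_rows([
  [[-34.2,-31,-12.5,0,0,-1.118,1],[-34.2,-31,-12.5,0,0,-1.118,1],[-34.2,-31,-12.5,0,0,-1.118,1],[-34.2,-31,-12.5,0,0,-1.118,1],[-34.2,-31,-12.5,0,0,-1.118,1],[-34.2,-31,-12.5,0,0,-1.118,1],[-34.2,-31,-12.5,0,0,-1.118,1],[-34.2,-31,-12.5,0,0,-1.118,1],[-34.2,-31,-12.5,0,0,-1.118,1],[-34.2,-31,-12.5,0,0,-1.118,1],[-34.2,-31,-12.5,0,0,-1.118,1],[-34.2,-31,-12.5,0,0,-1.118,1],[-34.2,-31,-12.5,0,0,-1.118,1],[-34.2,-31,-12.5,0,0,-1.118,1],[-28.9,-53.8,-8.5,0,0,-1.118,1],[-28.9,-53.8,-8.5,0,0,-1.118,1],[-28.9,-53.8,-8.5,0,0,-1.118,1],[-28.9,-53.8,-8.5,0,0,-1.118,1],[-28.9,-53.8,-8.5,0,0,-1.118,1],[-28.9,-53.8,-8.5,0,0,-1.118,1]],
])

```text
time_s: 1.77
ee_pos: [0.5946, -0.0797, 0.2878]
eef_rot: [-3.141, 0.003, -0.134]
force: [-0.6, 0.2, 0.1]
grip_width: 0.0939
```

Request:
play_rows([
  [[0,0,0,0,0,0,1],[0,0,0,0,0,0,1]],
])

```text
time_s: 1.93
ee_pos: [0.5947, -0.0811, 0.2851]
eef_rot: [-3.141, 0.007, -0.135]
force: [-0.4, -0.1, -0.5]
grip_width: 0.0944
```

```bash
python3 - <<'E'
from h import *
c=snap('wrist','w1'); cv2.imwrite('pics/w1b.png',cv2.resize(c['frame'],(800,600),interpolation=cv2.INTER_CUBIC))
o=ctrl.get_obs(); print(o['ee_pos'],o['eef_rot'],o['time_s'])
p=np.load('poses.npz'); d=np.load('pics/w1.npz')
print(proj(d,T(p['cod'],[[70,123,188.3],[70,55,220],[60,40,300],[0,0,20],[41,25,50]]))*1.5625)
E
```

```text
[ 0.59408109 -0.0809791   0.28652235] [-3.14059171  0.00543524 -0.13544894] 1.9833
[[404.69687924 296.16048782]
 [404.44105594 434.32747083]
 [376.43476015 575.34058077]
 [333.19528088 374.29316644]
 [373.93892192 362.12163858]]
```

View pics/w1b.png

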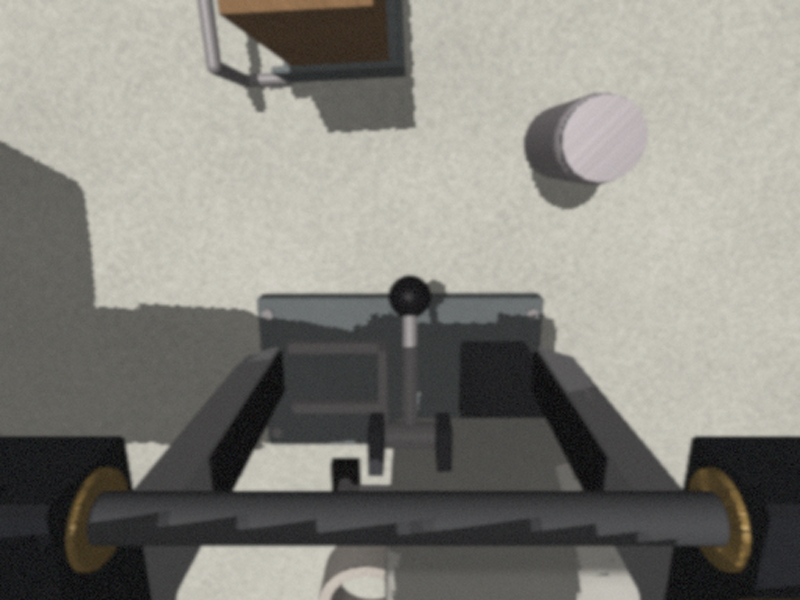

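The wrist view shows the knob at (410, 296) against a predicted (405, 296), and the plate's left edge from (259, 297) to (542, 296). The coder fit is about 3 mm off in x, so I refit.

```bash
cat > fit2.py <<'E'
from h import *
from scipy.optimize import least_squares
d=np.load('pics/w1.npz'); p=np.load('poses.npz'); cod=p['cod']
L=[[70,123,188.3],[190,75,20],[-70,75,20]]; U=np.array([(410,296),(542,296),(259,297)])/1.5625
res=lambda q:np.r_[(proj(d,T(q,L))-U).ravel(),(q-cod)/[.003,.003,.01]]
q=least_squares(res,cod,x_scale=[.01,.01,.01]).x; print(q,cod,np.round(res(q),2))
np.savez('poses.npz',tray=p['tray'],cod=q)
y=q[2]; k=lambda a:[70,55+75*np.cos(a),220+75*np.sin(a)]
o=ctrl.get_obs()
for a in np.radians([-25,-10,5,20,35,50,54]):
    P=T(q,k(a))[0]; print(P); go(P-[0,0,.019],down(y),o)
E
python3 fit2.py
```

```text
[ 0.51021053 -0.19129743 -0.13135565] [ 0.50702793 -0.19115792 -0.13261872] [ 0.06 -0.31  1.53  0.59 -2.13  0.25  1.06 -0.05  0.13]
[ 0.59571429 -0.0785522   0.18830363]
[0.19, -0.25, 11.72] [-0.001, 0.005, -0.004]
[ 0.59648542 -0.07271542  0.20697639]
[0.18, -0.84, 9.85] [-0.001, 0.005, -0.004]
[ 0.59659728 -0.07186876  0.22653668]
[0.17, -0.93, 7.9] [-0.001, 0.005, -0.004]
[ 0.59604224 -0.07606991  0.24565151]
[0.16, -0.51, 5.99] [-0.001, 0.005, -0.004]
[ 0.59485813 -0.08503257  0.26301823]
[0.15, 0.4, 4.25] [-0.001, 0.005, -0.004]
[ 0.59312563 -0.09814595  0.27745333]
[0.15, 1.72, 2.8] [-0.001, 0.005, -0.004]
[ 0.59258533 -0.10223559  0.28067627]
[0.15, 2.13, 2.48] [-0.001, 0.005, -0.004]
```

Request:
play_rows([
  [[0.2,-0.2,4,0,0,0,1],[0.2,-0.25,8,0,0,0,1],[0.2,-0.25,11,0,0,0,1],[0.2,-0.25,11.7,0,0,0,1],[0.2,-0.25,11.7,0,0,0,0.5],[0.2,-0.25,11.7,0,0,0,0],[0.2,-0.25,11.7,0,0,0,0],[0.2,-0.25,11.7,0,0,0,0],[0.2,-0.25,11.7,0,0,0,0],[0.2,-0.25,11.7,0,0,0,0],[0.2,-0.25,11.7,0,0,0,0],[0.2,-0.25,11.7,0,0,0,0]],
], force=25)

```text
time_s: 2.98
ee_pos: [0.5959, -0.0786, 0.1697]
eef_rot: [-3.141, 0.005, -0.135]
force: [0.3, 0.7, -0.7]
grip_width: 0.0438
```

```bash
python3 - <<'E'
from h import *
q=np.load('poses.npz')['cod']; o=ctrl.get_obs()
k=lambda a:[70,55+75*np.cos(a),220+75*np.sin(a)]
for a in np.radians([-25,-17,-10,-2,5,12,20,27,35,42,50,54]): go(T(q,k(a))[0]-[0,0,.019],down(q[2]),o)
E
```

```text
[-0.01, 0.0, 0.04] [-0.001, 0.005, -0.004]
[-0.02, -0.37, -0.93] [-0.001, 0.005, -0.004]
[-0.03, -0.59, -1.83] [-0.001, 0.005, -0.004]
[-0.03, -0.7, -2.87] [-0.001, 0.005, -0.004]
[-0.04, -0.68, -3.78] [-0.001, 0.005, -0.004]
[-0.04, -0.54, -4.69] [-0.001, 0.005, -0.004]
[-0.04, -0.25, -5.69] [-0.001, 0.005, -0.004]
[-0.05, 0.11, -6.53] [-0.001, 0.005, -0.004]
[-0.05, 0.65, -7.43] [-0.001, 0.005, -0.004]
[-0.05, 1.22, -8.15] [-0.001, 0.005, -0.004]
[-0.05, 1.97, -8.88] [-0.001, 0.005, -0.004]
[-0.05, 2.38, -9.2] [-0.001, 0.005, -0.004]
```

Fingers are still closing; I finish the grip, then follow the arc.

Request:
play_rows([
  [[0,0,0,0,0,0,0],[0,0,0,0,0,0,0],[0,0,0,0,0,0,0],[0,0,0,0,0,0,0],[0,0,0,0,0,0,0]],
])

```text
time_s: 3.4
ee_pos: [0.5955, -0.0785, 0.1697]
eef_rot: [-3.141, 0.006, -0.135]
force: [-5.0, 0.3, 2.1]
grip_width: 0.0227
```

Request:
play_rows([
  [[0,-0.4,-0.9,0,0,0,0],[0,-0.6,-1.8,0,0,0,0],[0,-0.7,-2.9,0,0,0,0],[0,-0.7,-3.8,0,0,0,0],[0,-0.5,-4.7,0,0,0,0],[0,-0.25,-5.7,0,0,0,0],[0,0.1,-6.5,0,0,0,0],[0,0.65,-7.4,0,0,0,0],[0,1.2,-8.15,0,0,0,0],[0,2.0,-8.9,0,0,0,0],[0,2.4,-9.2,0,0,0,0],[0,2.4,-9.2,0,0,0,0],[0,2.4,-9.2,0,0,0,0]],
])

```text
time_s: 4.48
ee_pos: [0.5924, -0.1033, 0.2632]
eef_rot: [3.141, 0.006, -0.136]
force: [-8.2, -2.6, 0.6]
grip_width: 0.0208
```

Request:
play_rows([
  [[0,0,0,0,0,0,1],[0,0,0,0,0,0,1],[0,0,0,0,0,0,1],[0,0,0,0,0,0,1],[0,0,0,0,0,0,1],[0,0,0,0,0,0,1],[0,0,-3,0,0,0,1],[0,0,-6,0,0,0,1],[0,0,-9,0,0,0,1],[0,0,-12,0,0,0,1],[0,0,-12,0,0,0,1]],
])

```text
time_s: 5.4
ee_pos: [0.5936, -0.1035, 0.3895]
eef_rot: [3.141, -0.003, -0.136]
force: [-1.0, 0.4, 0.8]
grip_width: 0.091
```

```bash
python3 - <<'E'
from h import *
a=snap('side','s1'); w=snap('wrist','w2')
p=np.load('poses.npz'); s=np.load('pics/s1.npz'); q=p['cod']
k=lambda a:[70,55+75*np.cos(a),220+75*np.sin(a)]
for g in (0,40,50): print(g,(proj(s,T(q,k(np.radians(g))))-[188,96])*6, proj(np.load('pics/w2.npz'),T(q,k(np.radians(g)))))
A=cv2.resize(a['frame'][96:196,188:318],(520,400),interpolation=cv2.INTER_CUBIC)
cv2.imwrite('pics/m1.png',A); print(ctrl.get_obs()['ee_pos'])
tr=p['tray']; Rz=down(tr[2])
for P in ([140,85,260],[140,85,150]): go(T(tr,P)[0],Rz)
E
```

```text
0 [[388.56768165 345.60445461]] [[259.81972921 144.42039553]]
40 [[406.62713108 266.2089698 ]] [[259.71651608 170.51706794]]
50 [[415.81507497 246.21631382]] [[259.72941272 182.68077366]]
[ 0.59324844 -0.10344505  0.38371155]
[0.05, -35.83, 12.36] [0.0, 0.004, -0.048]
[0.1, -35.83, 23.36] [0.0, 0.004, -0.048]
```

View pics/m1.png

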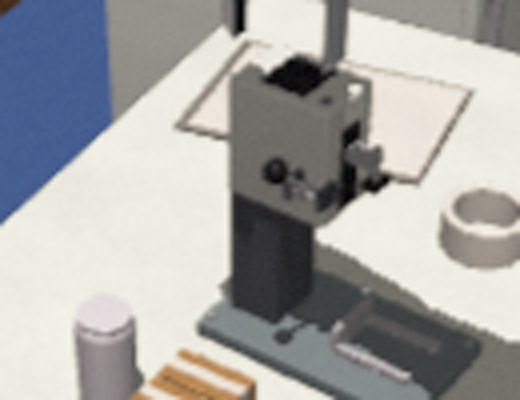

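The lever now stands near its top (knob at (275, 170) in the picture, matching about 50°), and the foot is raised. Next, above and behind the short carton.

Request:
play_rows([
  [[0,-4,0,0,0,0,0.5],[0,-8,1,0,0,0,0],[0,-12,3,0,0,-0.02,0],[0,-16,5,0,0,-0.04,0],[0,-20,7,0,0,-0.048,0],[0,-24,9,0,0,-0.048,0],[0,-28,11,0,0,-0.048,0],[0,-32,12.3,0,0,-0.048,0],[0,-35.8,12.3,0,0,-0.048,0],[0,-35.8,12.3,0,0,-0.048,0],[0,-35.8,12.3,0,0,-0.048,0],[0,-35.8,12.3,0,0,-0.048,0]],
])

```text
time_s: 6.5
ee_pos: [0.6409, 0.2512, 0.2592]
eef_rot: [3.141, 0.006, -0.087]
force: [0.3, -1.0, 0.5]
grip_width: 0.0172
```

```bash
python3 - <<'E'
from h import *
c=snap('wrist','w3'); cv2.imwrite('pics/w3b.png',cv2.resize(c['frame'],(800,600),interpolation=cv2.INTER_CUBIC))
o=ctrl.get_obs(); print(o['ee_pos'],o['eef_rot'],o['grip_width'])
p=np.load('poses.npz'); d=np.load('pics/w3.npz')
print(proj(d,T(p['tray'],[[110,105,171],[34,105,171],[110,65,171],[34,65,171],[110,62.5,186],[34,62.5,186],[-10,110,76]]))*1.5625)
E
```

```text
[0.64120828 0.25028993 0.25997969] [ 3.14086979  0.00512722 -0.08850631] 0.01365813663961423
[[353.9939293  267.32464507]
 [211.91817451 267.03012438]
 [355.99313493 337.84964026]
 [219.34283911 337.44777653]
 [353.18765246 352.18249025]
 [209.61636362 351.7349344 ]
 [199.35432964 231.28919895]]
```

View pics/w3b.png

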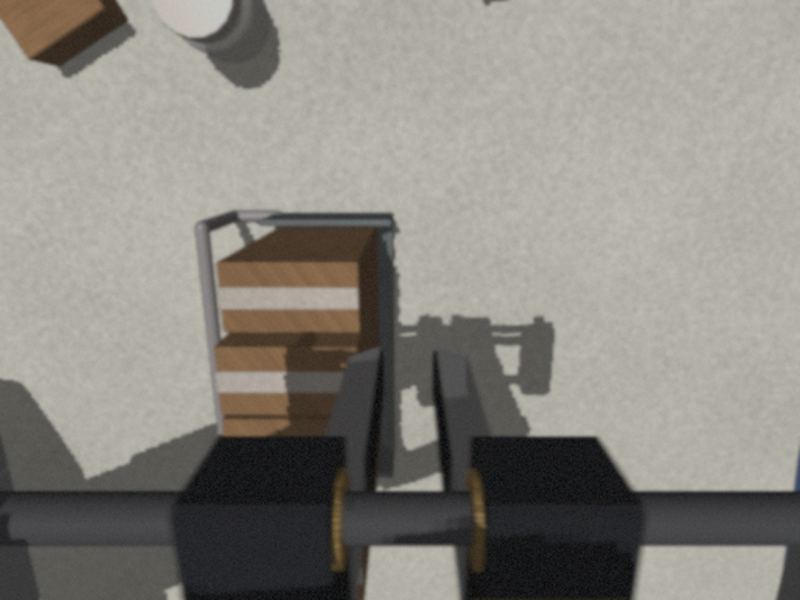

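The short carton's top corners are at (219, 262), (358, 262), (224, 333) and (359, 333), about 4.5 px right of and above the prediction. I shift the tray estimate by (+2.5, +2.5) mm.

```bash
python3 - <<'E'
from h import *
p=np.load('poses.npz'); tr=p['tray']+[.0025,.0025,0]; np.savez('poses.npz',tray=tr,cod=p['cod'])
for P in ([140,85,150],[50,85,150]): go(T(tr,P)[0],down(tr[2]))
print(proj(np.load('pics/w3.npz'),T(tr,[[110,105,171],[34,105,171],[110,65,171],[34,65,171]]))*1.5625)
E
```

```text
[0.33, -0.41, 11.0] [0.001, 0.005, -0.001]
[-8.67, -0.4, 11.04] [0.001, 0.005, -0.001]
[[358.11747941 262.35221361]
 [215.64363423 262.06560058]
 [359.96373561 333.25493485]
 [222.94521286 332.85975495]]
```

Request:
play_rows([
  [[0.3,-0.4,3,0,0,0,0],[0.3,-0.4,6,0,0,0,0],[0.3,-0.4,9,0,0,0,0],[0.3,-0.4,11,0,0,0,0],[0.3,-0.4,11,0,0,0,0],[-0.5,-0.4,11,0,0,0,0],[-1.2,-0.4,11,0,0,0,0],[-1.8,-0.4,11,0,0,0,0],[-2.4,-0.4,11,0,0,0,0],[-3,-0.4,11,0,0,0,0],[-3.6,-0.4,11,0,0,0,0],[-4.2,-0.4,11,0,0,0,0],[-4.8,-0.4,11,0,0,0,0],[-5.4,-0.4,11,0,0,0,0],[-6,-0.4,11,0,0,0,0],[-6.5,-0.4,11,0,0,0,0],[-7,-0.4,11,0,0,0,0]],
])

```text
time_s: 7.97
ee_pos: [0.5707, 0.2605, 0.1503]
eef_rot: [3.141, 0.005, -0.088]
force: [0.4, 0.0, 0.7]
grip_width: 0.0005
```

Request:
play_rows([
  [[-0.5,0,0,0,0,0,0],[-0.9,0,0,0,0,0,0],[-1.3,0,0,0,0,0,0],[-1.7,0,0,0,0,0,0],[-2,0,0,0,0,0,0],[-2,0,0,0,0,0,0],[-2,0,0,0,0,0,0],[-2,0,0,0,0,0,0]],
])

```text
time_s: 8.63
ee_pos: [0.5509, 0.2622, 0.1504]
eef_rot: [3.141, 0.005, -0.088]
force: [0.8, -0.4, 0.7]
grip_width: 0.0008
```

```bash
cat > look.py <<'E'
from h import *
import sys
n=sys.argv[1]; x,y,w,h,s=map(int,sys.argv[2:7])
a=snap('side',n); cv2.imwrite(f'pics/{n}c.png',cv2.resize(a['frame'][y:y+h,x:x+w],None,fx=s,fy=s,interpolation=cv2.INTER_CUBIC))
o=ctrl.get_obs(); print(o['ee_pos'],o['force'])
E
python3 look.py s2 188 166 100 100 5
```

```text
[0.55086653 0.26222226 0.15030869] [-0.63613986 -0.27576384 -0.16695032]
```

View pics/s2c.png

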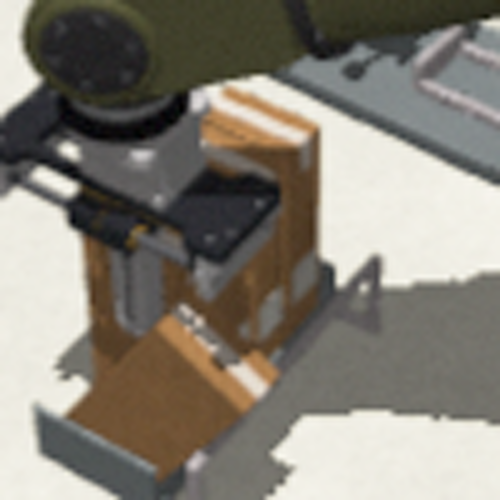

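```bash
python3 - <<'E'
from h import *
tr=np.load('poses.npz')['tray']; s=np.load('pics/s2.npz')
for th in (.5,.55,.7,.9):
    c,n=np.cos(th),np.sin(th)
    P=[[34+u*c-v*n,105,6+u*n+v*c] for u,v in((76,165),(0,165),(0,0),(76,0))]
    print(th,np.round((proj(s,T(tr,P))-[188,166])*5).tolist())
E
```

```text
0.5 [[149.0, 320.0], [240.0, 406.0], [146.0, 497.0], [64.0, 419.0]]
0.55 [[161.0, 327.0], [250.0, 416.0], [146.0, 497.0], [66.0, 417.0]]
0.7 [[197.0, 351.0], [277.0, 445.0], [146.0, 497.0], [72.0, 412.0]]
0.9 [[243.0, 389.0], [308.0, 486.0], [146.0, 497.0], [84.0, 409.0]]
```

The carton leans on the rail: its side face corners at (178, 318) and (245, 412) match a lean of about 0.55 rad. Now plan the front approach, with the jaws across its 40 mm width.

```bash
cat >> h.py <<'E'
GL=np.array([-12.,0,133.])   # grasp point in the carton frame, mm
PHI=1.22
def ori(yaw,a):
    X=np.array([np.cos(yaw),np.sin(yaw),0]);Y=np.array([-X[1],X[0],0]);Z=np.array([0,0,1.])
    z=np.cos(a)*X-np.sin(a)*Z; return fr(Y,np.cross(z,Y),z)
def tip(yaw,a,g,back=0): # TCP for world grasp point g
    return g+ori(yaw,a).apply([0,0,.019-back])
def leang(tr,th=.55,y=85):
    c,n=np.cos(th),np.sin(th);u,v=38+GL[0],GL[2]
    return T(tr,[34+u*c-v*n,y,6+u*n+v*c])[0]
E
python3 - <<'E'
from h import *
p=np.load('poses.npz');tr=p['tray'];y=tr[2]; a=PHI-.55
g=leang(tr);print('grasp',g, ctrl.get_obs()['qpos'])
go(T(tr,[100,85,150])[0],down(y)); go(T(tr,[100,85,300])[0],down(y))
go(tip(y,a,g+[-.03,0,.17],.08),ori(y,a)); go(tip(y,a,g,.10),ori(y,a)); go(tip(y,a,g),ori(y,a))
E
```

```text
grasp [0.49154198 0.26747107 0.13297563] [0.38348817 0.48269955 1.39937642 0.00180162 1.26469905 0.47147197]
[5.38, -0.01, 0.0] [0.001, 0.005, -0.001]
[5.3, 0.01, -15.0] [0.001, 0.005, -0.001]
[-13.83, 0.29, -18.98] [-0.706, 0.708, -1.453]
[-12.32, 0.01, -3.23] [-0.706, 0.708, -1.453]
[-4.45, -0.0, 2.94] [-0.706, 0.708, -1.453]
```

Request:
play_rows([
  [[2.5,0,0,0,0,0,0],[5,0,-1,0,0,0,0],[5.4,0,-4,0,0,0,0],[5.4,0,-8,0,0,0,0],[5.4,0,-12,0,0,0,0],[5.4,0,-15,0,0,0,0],[3,0,-19,0,0,0,0],[0,0,-19,0,0,0,0],[-3,0,-19,0,0,0,0.3],[-6,0,-19,0,0,0,0.6],[-9,0,-19,-0.06,0.06,-0.12,1],[-11,0,-19,-0.12,0.12,-0.24,1],[-13.8,0,-19,-0.18,0.18,-0.36,1],[-13.8,0.3,-19,-0.24,0.24,-0.48,1],[-13.8,0.3,-19,-0.3,0.3,-0.6,1]],
])

```text
time_s: 9.93
ee_pos: [0.4134, 0.2717, 0.342]
eef_rot: [2.829, -0.174, 0.462]
force: [0.9, -0.1, -0.2]
grip_width: 0.0433
```

```bash
python3 - <<'E'
from h import *
p=np.load('poses.npz');tr=p['tray'];y=tr[2]; a=PHI-.55
g=leang(tr);o=ctrl.get_obs();print(o['qpos'],o['ee_pos'],o['eef_rot'])
go(tip(y,a,g+[-.03,0,.17],.08),ori(y,a)); go(tip(y,a,g,.10),ori(y,a)); go(tip(y,a,g),ori(y,a))
E
```

```text
[ 0.69206399  0.04865134  1.54086364 -0.34608192  1.46293763  0.27998542] [0.41344343 0.27166062 0.34201882] [ 2.82875518 -0.17402216  0.46172146]
[0.02, -0.02, 0.12] [-0.446, 0.455, -0.935]
[-1.38, -4.37, 15.27] [-0.446, 0.455, -0.935]
[4.13, -2.72, 23.45] [-0.446, 0.455, -0.935]
```

Request:
play_rows([
  [[0,0,0,-0.06,0.06,-0.11,1],[0,0,0,-0.11,0.11,-0.22,1],[0,0,0,-0.16,0.16,-0.33,1],[0,0,0,-0.21,0.22,-0.44,1],[0,0,0,-0.26,0.27,-0.55,1],[0,0,0,-0.31,0.32,-0.66,1],[0,0,0,-0.37,0.38,-0.77,1],[0,0,0,-0.42,0.43,-0.88,1],[0,0,0,-0.446,0.455,-0.935,1],[0,0,0,-0.446,0.455,-0.935,1],[0,0,0,-0.446,0.455,-0.935,1]],
])

```text
time_s: 10.85
ee_pos: [0.4132, 0.2714, 0.3421]
eef_rot: [2.241, -0.002, 1.481]
force: [0.0, -0.5, -0.4]
grip_width: 0.094
```

```bash
python3 - <<'E'
from h import *
p=np.load('poses.npz');tr=p['tray'];y=tr[2]; a=PHI-.55
g=leang(tr);o=ctrl.get_obs();print(o['qpos'],o['ee_pos'],o['eef_rot'],o['grip_width'])
go(tip(y,a,g,.10),ori(y,a)); go(tip(y,a,g),ori(y,a))
c=snap('wrist','w4'); cv2.imwrite('pics/w4b.png',cv2.resize(c['frame'],(800,600),interpolation=cv2.INTER_CUBIC))
d=np.load('pics/w4.npz'); th=.55;cc,n=np.cos(th),np.sin(th)
for yy in (105,65): print(np.round(proj(d,T(tr,[[34+u*cc-v*n,yy,6+u*n+v*cc] for u,v in((76,165),(0,165))]))*1.5625))
E
```

```text
[ 0.85888559 -0.18794572  1.95565351 -0.8858074   0.96405794 -0.24645488] [0.41322166 0.27136571 0.34213854] [ 2.24113562e+00 -1.92975004e-03  1.48078337e+00] 0.09396786931990316
[0.27, -11.53, 11.03] [-0.0, 0.001, -0.003]
[0.28, -11.52, 21.03] [-0.0, 0.001, -0.003]
[[441. 186.]
 [445.  66.]]
[[382. 186.]
 [378.  67.]]
```

View pics/w4b.png

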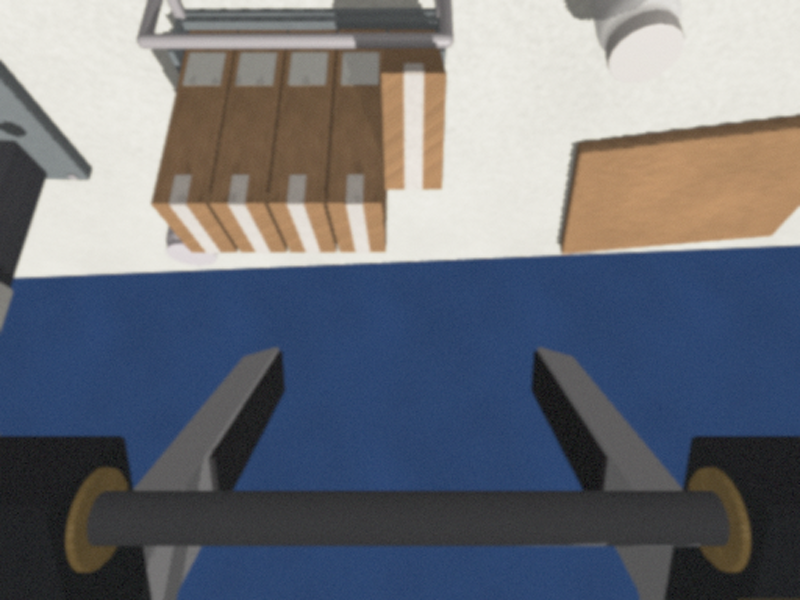

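The view shows the carton leaning alone on the rail, with top corners (382, 70), (445, 72), (384, 189) and (441, 189), within 4 px of the prediction; the four tall cartons stand. Joint 4 is near its limit, so I fit the kinematics and check it before going in.

```bash
cat > kin.py <<'E'
from h import *
from scipy.optimize import least_squares
def fk(q,L,s=(1,1)):
    h,d,a,e,b,c=L
    ry=lambda t:R.from_euler('y',t); rz=lambda t:R.from_euler('z',t)
    A=rz(q[0]); p=A.apply([d,0,h]); A=A*ry(q[1]); p=p+A.apply([0,0,a]); A=A*ry(q[2]); p=p+A.apply([e,0,b]); A=A*rz(s[0]*q[3])*ry(q[4]); p=p+A.apply([0,0,c]); A=A*rz(s[1]*q[5])
    return p,A
D=[([-1.3176,.30041,1.52149,0,1.32071,-.06661],[.17284,-.5219,.20496],[-3.14155,.00101,-1.25099]),
([0.38348817,0.48269955,1.39937642,0.00180162,1.26469905,0.47147197],[.55087,.26222,.15031],[3.141,.005,-.088]),
([0.69206399,0.04865134,1.54086364,-0.34608192,1.46293763,0.27998542],[0.41344343,0.27166062,0.34201882],[2.82875518,-0.17402216,0.46172146]),
([0.85888559,-0.18794572,1.95565351,-0.8858074,0.96405794,-0.24645488],[0.41322166,0.27136571,0.34213854],[2.24113562,-1.92975004e-03,1.48078337])]
def fit():
    best=None
    for s in((1,1),(1,-1),(-1,1),(-1,-1)):
        f=lambda L:np.r_[np.concatenate([fk(q,L,s)[0]-p for q,p,_ in D]),np.r_[L[1],L[3]]*1e-3]
        r=least_squares(f,[.3,0,.45,0,.45,.25]); 
        if best is None or r.cost<best[0]: best=(r.cost,r.x,s)
    return best
cost,L,s=fit(); A=[fk(q,L,s)[1] for q,_,_ in D]; B=[R.from_euler('xyz',e) for *_,e in D]; off=A[0].inv()*B[0]
lo=np.array([-3.03,-.79,.23,-1.04,0,-2.55]);hi=np.array([3.03,2.21,2.52,4.18,3.07,2.55])
def ik(pos,rot,q0):
    f=lambda q:np.r_[(fk(q,L,s)[0]-pos)*10,((fk(q,L,s)[1]*off).inv()*rot).as_rotvec()]
    r=least_squares(f,q0); return r.x,r.cost,np.all((r.x>lo)&(r.x<hi))
if __name__=='__main__':
    print(cost,L,s,[((a*off).inv()*b).magnitude().round(3) for a,b in zip(A,B)])
    p=np.load('poses.npz');tr=p['tray'];cod=p['cod'];y=tr[2]; g=leang(tr); q=np.array(D[3][0])
    for PHI in (1.0,1.22,1.4):
        a=PHI-.55; print('PHI',PHI); q=np.array(D[3][0])
        for n,po,ro in [('pre',tip(y,a,g,.1),ori(y,a)),('grasp',tip(y,a,g),ori(y,a)),('up',tip(y,a,g+[0,0,.19]),ori(y,a)),('upr',tip(y,PHI,g+[-.03,0,.19]),ori(y,PHI)),
           ('nestpre',tip(cod[2],PHI,T(cod,GL+[-80,0,37])[0]),ori(cod[2],PHI)),('nest',tip(cod[2],PHI,T(cod,GL+[0,0,20])[0]),ori(cod[2],PHI))]:
            x=ik(po,ro,q);print(n,x[0].round(2),round(x[1],6),x[2])
            if x[1]<1e-4:q=x[0]
E
python3 kin.py
```

```text
Traceback (most recent call last):
  File "kin.py", line 25, in <module>
    print(cost,L,s,[((a*off).inv()*b).magnitude().round(3) for a,b in zip(A,B)])
                    ^^^^^^^^^^^^^^^^^^^^^^^^^^^^^^^^^^^
AttributeError: 'float' object has no attribute 'round'
```

```bash
sed -i 's/\[((a\*off).inv()\*b).magnitude().round(3) for/[round(float(((a*off).inv()*b).magnitude()),3) for/' kin.py; python3 kin.py
```

```text
0.0016824367202168346 [ 0.17166727 -0.01400475  0.37674679 -0.00918694  0.46732674  0.21460767] (1, 1) [0.0, 0.001, 0.0, 0.0]
PHI 1.0
pre [ 0.91  0.04  2.22 -1.53  0.86  0.53] 0.0 False
grasp [ 0.73  0.26  2.08 -1.74  0.73  0.66] 0.0 False
up [ 0.73 -0.02  1.92 -1.25  0.76  0.01] 0.0 False
upr [ 0.66  0.    1.72 -0.44  1.03 -0.67] 0.0 True
nestpre [-0.48 -0.13  2.19  0.35  0.57 -2.17] 0.0 True
nest [-0.42  0.1   2.    0.32  0.51 -2.1 ] 0.0 True
PHI 1.22
pre [ 0.83 -0.01  2.12 -1.14  0.76  0.12] 0.0 False
grasp [ 0.69  0.22  2.02 -1.33  0.6   0.26] 0.0 False
up [ 0.69 -0.    1.82 -0.87  0.81 -0.34] 0.0 True
upr [ 0.61  0.08  1.6  -0.24  1.2  -0.82] 0.0 True
nestpre [-0.45 -0.05  2.07  0.15  0.79 -1.98] 0.0 True
nest [-0.4   0.17  1.88  0.13  0.76 -1.92] 0.0 True
PHI 1.4
pre [ 0.76 -0.    2.02 -0.79  0.77 -0.23] 0.0 True
grasp [ 0.66  0.22  1.96 -0.92  0.6  -0.14] 0.0 True
up [ 0.66  0.03  1.73 -0.6   0.9  -0.56] 0.0 True
upr [ 0.56  0.14  1.51 -0.11  1.35 -0.9 ] 0.0 True
nestpre [-0.43  0.02  1.98  0.06  0.98 -1.89] 0.0 True
nest [-0.38  0.24  1.78  0.05  0.96 -1.84] 0.0 True
```

```bash
sed -i 's/h,d,a,e,b,c=L/h,d,a,e,b,c,l=L/; s/p=p+A.apply(\[0,0,a\])/p=p+A.apply([0,l,a])/; s/\.45,0,\.45,\.25\]/.45,0,.45,.25,0]/' kin.py
sed -i 's/^GL=.*/GL=np.array([-24.,0,133.])/; s/^PHI=.*/PHI=1.4/' h.py
sed -i 's/for PHI in (1.0,1.22,1.4)/for PHI in (1.35,1.4,1.45)/' kin.py
python3 - <<'E'
import re
s=open('kin.py').read()
s=s.replace("r=least_squares(f,[","r=least_squares(f,[",1)
s=s.replace("    print(cost","    print([np.round((fk(q,L,s)[0]-p)*1000,1).tolist() for q,p,_ in D]);print(cost")
open('kin.py','w').write(s)
E
python3 kin.py
```

```text
[[0.0, 0.0, 0.0], [0.0, -0.0, 0.0], [0.0, -0.0, 0.0], [-0.0, 0.0, -0.0]]
8.416586664967791e-10 [2.21185515e-01 4.67940777e-06 4.24196850e-01 4.08886218e-02
 4.47495738e-01 2.70627902e-01 3.65958074e-02] (1, 1) [0.0, 0.001, 0.0, 0.0]
PHI 1.35
pre [ 0.79  0.03  2.09 -0.95  0.72 -0.05] 0.0 True
grasp [ 0.66  0.25  2.04 -1.16  0.54  0.12] 0.0 False
up [ 0.66 -0.02  1.83 -0.69  0.84 -0.48] 0.0 True
upr [ 0.53  0.09  1.57 -0.13  1.3  -0.93] 0.0 True
nestpre [-0.54  0.01  2.01  0.11  0.93 -2.04] 0.0 True
nest [-0.48  0.2   1.83  0.09  0.9  -1.97] 0.0 True
PHI 1.4
pre [ 0.76  0.02  2.06 -0.84  0.73 -0.17] 0.0 True
grasp [ 0.64  0.25  2.01 -1.03  0.54 -0.02] 0.0 True
up [ 0.64 -0.01  1.81 -0.62  0.87 -0.55] 0.0 True
upr [ 0.51  0.11  1.54 -0.1   1.35 -0.96] 0.0 True
nestpre [-0.53  0.03  1.98  0.08  0.98 -2.01] 0.0 True
nest [-0.47  0.23  1.8   0.07  0.95 -1.94] 0.0 True
PHI 1.45
pre [ 0.73  0.02  2.03 -0.74  0.74 -0.28] 0.0 True
grasp [ 0.63  0.24  1.99 -0.9   0.55 -0.15] 0.0 True
up [ 0.63 -0.    1.78 -0.55  0.9  -0.61] 0.0 True
upr [ 0.5   0.13  1.51 -0.07  1.39 -0.98] 0.0 True
nestpre [-0.52  0.06  1.95  0.05  1.03 -1.98] 0.0 True
nest [-0.46  0.25  1.77  0.05  1.01 -1.92] 0.0 True
```

```bash
sed -i 's/^GL=.*/GL=np.array([-26.,0,133.])/; s/^PHI=.*/PHI=1.46/' h.py
python3 - <<'E'
from kin import *
p=np.load('poses.npz');tr=p['tray'];y=tr[2];a=PHI-.55;g=leang(tr);o=ctrl.get_obs()
print(g,ik(tip(y,a,g),ori(y,a),o['qpos']))
go(tip(y,a,g,.09),ori(y,a)); go(tip(y,a,g),ori(y,a))
E
```

```text
[0.47965264 0.26851796 0.12565801] (array([ 0.62852492,  0.24434143,  1.99191925, -0.87688168,  0.55180778,
       -0.17152505]), np.float64(1.4184474040411992e-29), np.True_)
[0.24, -11.19, 11.76] [0.239, 0.0, -0.005]
[0.23, -13.33, 20.5] [0.239, 0.0, -0.005]
```

Request:
play_rows([
  [[0.1,-2.5,2.5,0.08,0,0,1],[0.2,-5,5,0.16,0,0,1],[0.2,-7.5,8,0.24,0,0,1],[0.24,-10,10.5,0.24,0,0,1],[0.24,-11.2,11.8,0.24,0,0,1],[0.24,-11.2,11.8,0.24,0,0,1],[0.24,-11.7,14,0.24,0,0,1],[0.24,-12.3,16.2,0.24,0,0,1],[0.24,-12.8,18.3,0.24,0,0,1],[0.24,-13.3,20.5,0.24,0,0,1],[0.24,-13.3,20.5,0.24,0,0,1],[0.24,-13.3,20.5,0.24,0,0,1]],
])

```text
time_s: 11.9
ee_pos: [0.492, 0.2675, 0.1116]
eef_rot: [2.481, -0.003, 1.477]
force: [0.1, -0.1, -0.2]
grip_width: 0.0939
```

```bash
python3 - <<'E'
from h import *
p=np.load('poses.npz');tr=p['tray'];y=tr[2];a=PHI-.55;g=leang(tr);o=ctrl.get_obs()
go(tip(y,a,g),ori(y,a)); print(o['qpos'],o['force'])
E
```

```text
[-0.01, -0.12, 0.03] [-0.001, 0.001, -0.007]
[ 0.62805119  0.24418544  1.98882794 -0.87214291  0.55505325 -0.17060821] [ 0.06191754 -0.06137618 -0.18787513]
```

Request:
play_rows([
  [[0,-0.1,0,0,0,0,0.3],[0,-0.1,0,0,0,0,0.2],[0,-0.1,0,0,0,0,0.2],[0,-0.1,0,0,0,0,0.2],[0,-0.1,0,0,0,0,0.2],[0,-0.1,0,0,0,0,0.2],[0,-0.1,0,0,0,0,0.2],[0,-0.1,0,0,0,0,0.2],[0,-0.1,0,0,0,0,0.2],[0,-0.1,0,0,0,0,0.2],[0,-0.1,0,0,0,0,0.2],[0,-0.1,0,0,0,0,0.2]],
], force=50)

```text
time_s: 12.9
ee_pos: [0.4912, 0.2676, 0.111]
eef_rot: [2.481, -0.003, 1.477]
force: [0.4, -0.1, -0.5]
grip_width: 0.04
```

```bash
python3 - <<'E'
from kin import *
p=np.load('poses.npz');tr=p['tray'];cod=p['cod'];y=tr[2];a=PHI-.55;g=leang(tr);o=ctrl.get_obs()
print(o['force'],o['moment'],o['grip_width'])
q=o['qpos']
for po,ro in[(tip(y,a,g+[0,0,.20]),ori(y,a)),(tip(y,PHI,g+[-.03,0,.24]),ori(y,PHI)),(tip(cod[2],PHI,T(cod,GL+[-90,0,200])[0]),ori(cod[2],PHI)),(tip(cod[2],PHI,T(cod,GL+[-90,0,38])[0]),ori(cod[2],PHI))]:
    go(po,ro,o); r=ik(po,ro,q); q=r[0]; print('   ',q.round(2),r[2])
E
```

```text
[ 0.44129706 -0.11344671 -0.53607114] [0.11466679 0.10182786 0.0547433 ] 0.040026528198292464
[0.05, 12.25, -15.77] [-0.001, 0.001, -0.007]
    [ 0.63 -0.01  1.76 -0.53  0.93 -0.63] True
[-0.23, 11.35, -21.04] [0.549, -0.0, -0.007]
    [ 0.5   0.12  1.42 -0.06  1.51 -0.98] True
[-45.03, 8.44, -19.33] [0.549, -0.017, 0.034]
    [-0.53 -0.1   1.71  0.04  1.43 -1.97] True
[-45.07, -1.5, -6.54] [0.549, -0.017, 0.034]
    [-0.53  0.04  1.97  0.05  1.04 -1.99] True
```

Request:
play_rows([
  [[0,0.6,-0.8,0,0,0,0.2],[0,1.2,-1.6,0,0,0,0.2],[0,2,-2.6,0,0,0,0.2],[0,2.8,-3.6,0,0,0,0.2],[0,3.7,-4.8,0,0,0,0.2],[0,4.7,-6.1,0,0,0,0.2],[0,5.7,-7.4,0,0,0,0.2],[0,6.7,-8.7,0,0,0,0.2],[0,7.8,-10.1,0,0,0,0.2],[0,9,-11.6,0,0,0,0.2],[0,10.2,-13.1,0,0,0,0.2],[0,11.4,-14.6,0,0,0,0.2],[0,12.2,-15.8,0,0,0,0.2],[0,12.2,-15.8,0,0,0,0.2]],
])

```text
time_s: 14.07
ee_pos: [0.491, 0.2674, 0.3133]
eef_rot: [2.479, -0.005, 1.477]
force: [-0.1, 0.3, -1.8]
grip_width: 0.0395
```

```bash
python3 look.py s3 178 126 110 110 5; python3 - <<'E'
from kin import *
p=np.load('poses.npz');tr=p['tray'];cod=p['cod'];y=tr[2];a=PHI-.55;g=leang(tr);o=ctrl.get_obs()
print(o['force'],o['grip_width'])
for po,ro in[(tip(y,PHI,g+[-.03,0,.24]),ori(y,PHI))]:
    go(po,ro,o)
E
```

```text
[0.4906672  0.26715825 0.31116388] [ 0.364271   -0.62460276 -3.22982366]
[ 0.364271   -0.62460276 -3.22982366] 0.03976951872363732
[-0.23, -0.88, -5.2] [0.55, -0.001, -0.007]
```

Request:
play_rows([
  [[0,-0.1,-1,0.08,0,0,0.2],[0,-0.3,-2,0.16,0,0,0.2],[0,-0.5,-3,0.24,0,0,0.2],[0,-0.7,-4,0.32,0,0,0.2],[-0.1,-0.8,-5,0.4,0,0,0.2],[-0.2,-0.9,-5.2,0.48,0,0,0.2],[-0.2,-0.9,-5.2,0.55,0,0,0.2],[-0.2,-0.9,-5.2,0.55,0,0,0.2],[-0.2,-0.9,-5.2,0.55,0,0,0.2]],
])

```text
time_s: 14.87
ee_pos: [0.4521, 0.2683, 0.3448]
eef_rot: [3.031, -0.002, 1.475]
force: [-0.7, 1.2, -1.9]
grip_width: 0.0402
```

```bash
python3 - <<'E'
from kin import *
p=np.load('poses.npz');cod=p['cod'];o=ctrl.get_obs();print(o['ee_pos'],o['force'],o['grip_width'])
for P in([-90,0,180],[-90,0,40]): go(tip(cod[2],PHI,T(cod,GL+P)[0]),ori(cod[2],PHI),o)
E
```

```text
[0.45211595 0.2682605  0.34480593] [-0.7430685   1.17987792 -1.90085937] 0.04020798922009281
[-44.79, -1.75, 4.81] [0.0, -0.006, 0.035]
[-44.82, -3.3, 18.73] [0.0, -0.006, 0.035]
```

Request:
play_rows([
  [[-1,0,0,0,0,0,0.2],[-3,0,0,0,0,0,0.2],[-6,0,0.3,0,0,0,0.2],[-9,-0.3,0.7,0,0,0,0.2],[-12,-0.5,1,0,0,0.01,0.2],[-15,-0.6,1.4,0,0,0.01,0.2],[-18,-0.7,1.8,0,0,0.01,0.2],[-21,-0.9,2.2,0,0,0.02,0.2],[-24,-1,2.6,0,0,0.02,0.2],[-27,-1.1,3,0,0,0.02,0.2],[-30,-1.2,3.4,0,0,0.03,0.2],[-33,-1.3,3.8,0,0,0.03,0.2],[-36,-1.5,4.2,0,0,0.035,0.2],[-39,-1.6,4.5,0,0,0.035,0.2],[-42,-1.7,4.8,0,0,0.035,0.2],[-44,-1.75,4.8,0,0,0.035,0.2],[-44.8,-1.75,4.8,0,0,0.035,0.2],[-44.8,-1.75,4.8,0,0,0.035,0.2]],
])

```text
time_s: 16.37
ee_pos: [0.3965, -0.1773, 0.2938]
eef_rot: [3.031, -0.005, 1.438]
force: [-0.0, -0.0, -3.2]
grip_width: 0.0399
```

```bash
python3 - <<'E'
from kin import *
p=np.load('poses.npz');cod=p['cod'];o=ctrl.get_obs();print(o['ee_pos'],o['force'],o['grip_width'],o['qpos'].round(2))
for P in([-90,0,60],[-90,0,40],[0,0,40]): go(tip(cod[2],PHI,T(cod,GL+P)[0]),ori(cod[2],PHI),o)
E
```

```text
[ 0.39652987 -0.17734082  0.2938098 ] [-5.53233540e-04 -1.48685280e-02 -3.23829197e+00] 0.03994343483351951 [-0.53 -0.09  1.75  0.05  1.38 -1.98]
[0.05, -1.26, 11.9] [0.0, -0.005, -0.002]
[0.04, -1.48, 13.89] [0.0, -0.005, -0.002]
[0.05, 7.46, 14.89] [0.0, -0.005, -0.002]
```

Request:
play_rows([
  [[0,-0.3,2,0,0,0,0.2],[0,-0.6,5,0,0,0,0.2],[0,-0.9,8,0,0,0,0.2],[0,-1.2,11,0,0,0,0.2],[0,-1.26,11.9,0,0,0,0.2],[0,-1.26,11.9,0,0,0,0.2],[0,-1.26,11.9,0,0,0,0.2]],
])

```text
time_s: 16.95
ee_pos: [0.3977, -0.1765, 0.1753]
eef_rot: [3.03, -0.004, 1.439]
force: [-0.0, -0.1, -1.7]
grip_width: 0.0399
```

```bash
cat > ov.py <<'E'
from h import *
import sys
def carton(o):  # nominal carton corners in world from the tool pose
    Rt=R.from_euler('xyz',o['eef_rot']); C=np.array([[sx*38,sy*20,z] for z in(0,165) for sx,sy in((-1,-1),(1,-1),(1,1),(-1,1))],float)
    Rc=Rt*ori(0,PHI).inv(); g=o['ee_pos']+Rt.apply([0,0,-.019]); return g+Rc.apply((C-GL)/1000)
E_=[(0,1),(1,2),(2,3),(3,0),(4,5),(5,6),(6,7),(7,4),(0,4),(1,5),(2,6),(3,7)]
def over(n,f,box,s,sets):
    c=snap(n,f);d=np.load(f'pics/{f}.npz');x,y,w,h=box
    im=cv2.resize(c['frame'][y:y+h,x:x+w],None,fx=s,fy=s,interpolation=cv2.INTER_CUBIC); raw=im.copy()
    for P,col in sets:
        u=((proj(d,P)+.5-[x,y])*s).astype(int)
        for i,j in E_: cv2.line(im,tuple(map(int,u[i])),tuple(map(int,u[j])),col,1)
    return np.vstack([raw,im]) if 0 else (raw,im)
E
python3 - <<'E'
from ov import *
cod=np.load('poses.npz')['cod'];o=ctrl.get_obs();print(o['ee_pos'],o['force'])
nest=T(cod,[[a,b,z] for z in(20,185) for a,b in((-38,-20),(38,-20),(38,20),(-38,20))])
A=over('side','s4',(240,96,90,140),4,[(carton(o),(0,0,255))])
B=over('side','s5',(240,96,90,140),4,[(carton(o),(0,0,255))])
cv2.imwrite('pics/m4.png',np.hstack([A[0],A[1]]))
E
```

```text
[ 0.39773469 -0.17648681  0.1753365 ] [-0.02541125 -0.08669343 -1.71192138]
```

View pics/m4.png

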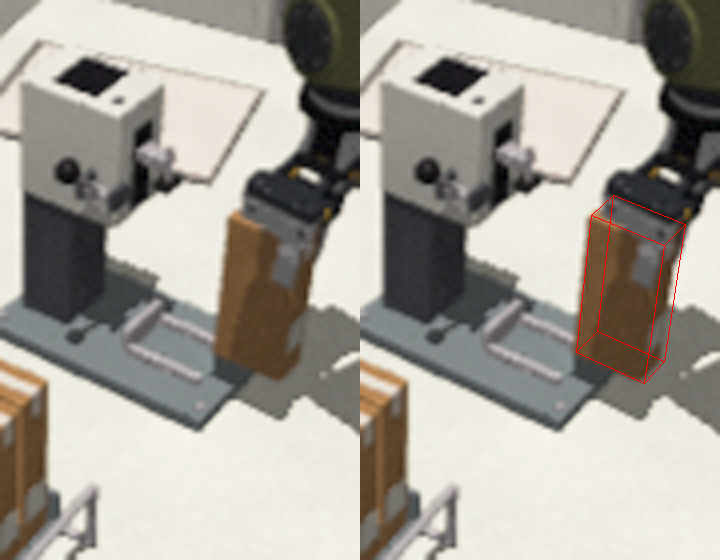

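The left picture shows the carton hanging upright; its left-face corners (230, 212), (217, 352) and (285, 378) match the nominal held pose (overlay) within about 1 px. Now slide it in over the guides, under the foot.

```bash
python3 - <<'E'
from kin import *
p=np.load('poses.npz');cod=p['cod'];o=ctrl.get_obs()
for P in([-90,0,37],[-2,0,37],[-2,0,19]): go(tip(cod[2],PHI,T(cod,GL+P)[0]),ori(cod[2],PHI),o)
E
```

```text
[0.04, -0.36, 2.46] [0.003, -0.003, -0.001]
[0.05, 8.38, 3.46] [0.003, -0.003, -0.001]
[0.04, 8.18, 5.25] [0.003, -0.003, -0.001]
```

Request:
play_rows([
  [[0,-0.2,1.3,0,0,0,0.2],[0,-0.35,2.4,0,0,0,0.2],[0,0.8,2.6,0,0,0,0.2],[0,2,2.75,0,0,0,0.2],[0,3.2,2.9,0,0,0,0.2],[0,4.4,3,0,0,0,0.2],[0,5.6,3.15,0,0,0,0.2],[0,6.8,3.3,0,0,0,0.2],[0,7.8,3.4,0,0,0,0.2],[0,8.4,3.45,0,0,0,0.2],[0,8.4,3.45,0,0,0,0.2],[0,8.4,3.45,0,0,0,0.2]],
])

```text
time_s: 18.05
ee_pos: [0.4848, -0.1884, 0.1518]
eef_rot: [3.027, -0.003, 1.439]
force: [0.1, -0.9, -2.9]
grip_width: 0.0397
```

Request:
play_rows([
  [[0,0,0.4,0,0,0,0.2],[0,-0.1,0.7,0,0,0,0.2],[0,-0.1,1,0,0,0,0.2],[0,-0.1,1.2,0,0,0,0.2],[0,-0.1,1.3,0,0,0,0.2],[0,-0.1,1.3,0,0,0,0.2]],
])

```text
time_s: 18.55
ee_pos: [0.4851, -0.1884, 0.1384]
eef_rot: [3.028, -0.003, 1.439]
force: [0.9, 0.2, -3.4]
grip_width: 0.0397
```

Request:
play_rows([
  [[0,0,0.1,0,0,0,0.2],[0,0,0.2,0,0,0,0.2],[0,-0.05,0.3,0,0,0,0.2],[0,-0.05,0.35,0,0,0,0.2],[0,-0.05,0.35,0,0,0,0.2]],
])

```text
time_s: 18.97
ee_pos: [0.4855, -0.1885, 0.1372]
eef_rot: [3.026, -0.003, 1.439]
force: [-8.7, 4.3, 22.3]
grip_width: 0.04
```

```bash
python3 - <<'E'
from ov import *
cod=np.load('poses.npz')['cod'];o=ctrl.get_obs();print(o['ee_pos'],o['force'],o['moment'])
C=carton(o)-[cod[0],cod[1],0]; print(np.round(R.from_euler('z',-cod[2]).apply(C)*1000,1).tolist())
E
```

```text
[ 0.48549498 -0.1884913   0.13715026] [-8.7051789   4.31979092 22.30181702] [1.06862344 1.80026824 0.08714482]
[[-38.4, -20.1, 22.9], [37.6, -20.2, 23.3], [37.6, 19.8, 23.4], [-38.4, 19.9, 23.0], [-39.2, -20.6, 187.9], [36.8, -20.6, 188.3], [36.8, 19.4, 188.4], [-39.2, 19.4, 188.0]]
```

Contact came at a nominal underside height of 23 mm, 3 mm above the bed. To rule out the carton sitting on a guide (30 mm), I lift a little and feel sideways for the guides.

Request:
play_rows([
  [[0,0,-0.3,0,0,0,0.2],[0,0,-0.3,0,0,0,0.2],[0,0,-0.3,0,0,0,0.2],[0.1,0,-0.3,0,0,0,0.2],[0.25,0,-0.3,0,0,0,0.2],[0.4,0,-0.3,0,0,0,0.2],[0.5,0,-0.3,0,0,0,0.2],[0.6,0,-0.3,0,0,0,0.2]],
])

```text
time_s: 19.63
ee_pos: [0.4858, -0.1832, 0.14]
eef_rot: [3.026, -0.001, 1.439]
force: [-1.8, -10.0, -5.4]
grip_width: 0.0397
```

Request:
play_rows([
  [[0.1,0,0,0,0,0,0.2],[0.2,0,0,0,0,0,0.2],[0.2,0,0,0,0,0,0.2]],
])

```text
time_s: 19.88
ee_pos: [0.4859, -0.1826, 0.1401]
eef_rot: [3.026, 0.003, 1.439]
force: [-2.0, -10.9, -3.8]
grip_width: 0.0394
```

It hit the left guide after about 5 mm of travel, so the carton is between the guides and was centred. Return, lower, release.

Request:
play_rows([
  [[-0.3,0,0,0,0,0,0.2],[-0.58,0,0,0,0,0,0.2],[-0.58,0,0,0,0,0,0.2],[-0.58,0,0.15,0,0,0,0.2],[-0.58,0,0.25,0,0,0,0.2],[-0.58,0,0.25,0,0,0,0.2]],
])

```text
time_s: 20.38
ee_pos: [0.4853, -0.1882, 0.1373]
eef_rot: [3.026, 0.002, 1.439]
force: [0.3, 0.3, -1.2]
grip_width: 0.0398
```

```bash
python3 -c "
from h import *
o=ctrl.get_obs();print(o['ee_pos'],o['eef_rot'],o['force'],o['moment'])"
```

```text
[ 0.48532507 -0.18821684  0.13728732] [3.02592786e+00 2.32743576e-03 1.43934685e+00] [ 0.26605493  0.3461421  -1.20620824] [ 0.04381339  0.04285112 -0.00333162]
```

Request:
play_rows([
  [[0,0,0,0,0,0,0.6],[0,0,0,0,0,0,0.8],[0,0,0,0,0,0,1],[0,0,0,0,0,0,1],[0,0,0,0,0,0,1],[0,0,0,0,0,0,1],[0,0,0,0,0,0,1],[0,0,0,0,0,0,1],[0,-1,0,0,0,0,1],[0,-3,0,0,0,0,1],[0,-6,0,0,0,0,1],[0,-9,0,0,0,0,1],[0,-10,-2,0,0,0,1],[0,-10,-5,0,0,0,1],[0,-10,-9,0,0,0,1],[0,-10,-13,0,0,0,1],[0,-10,-16,0,0,0,1],[0,-10,-16,0,0,0,1]],
])

```text
time_s: 21.88
ee_pos: [0.3695, -0.1732, 0.2906]
eef_rot: [3.017, 0.006, 1.439]
force: [0.6, -0.0, 0.6]
grip_width: 0.0938
```

```bash
python3 - <<'E'
from ov import *
cod=np.load('poses.npz')['cod'];o=ctrl.get_obs();print(o['ee_pos'],o['eef_rot'],o['qpos'].round(2))
a=snap('side','s6');b=snap('top','t6')
k=lambda a:[70,55+75*np.cos(a),220+75*np.sin(a)]
K=T(cod,k(np.radians(50)))[0]; D=down(cod[2]+0)
print(K)
for z in(.12,): go(K+[0,0,z-.019],D,o)
go([.42,.0,.40],D,o)
# numeric check: brown mask bounds of the carton in the side view, against the nominal nest pose
d=np.load('pics/s6.npz');hsv=cv2.cvtColor(a['frame'],cv2.COLOR_BGR2HSV);m=cv2.inRange(hsv,(5,80,40),(22,255,255));m[:, :245]=0;m[:80]=0;m[240:]=0;m[:,330:]=0
n,l,st,ce=cv2.connectedComponentsWithStats(m);i=1+np.argmax(st[1:,4]);pt=cv2.findNonZero((l==i).astype(np.uint8))[:,0]
h=cv2.approxPolyDP(cv2.convexHull(pt),2,True)[:,0];print(h.tolist())
print(proj(d,T(cod,[[a,b,z] for z in(20,185) for a,b in((-38,-20),(38,-20),(38,20),(-38,20))])).round(1).tolist())
E
```

```text
[ 0.3695253  -0.17318293  0.29062723] [3.01746881 0.00617944 1.43915385] [-0.56 -0.16  1.82  0.05  1.37 -2.  ]
[ 0.59312563 -0.09814595  0.27745333]
[10.32, 22.11, -6.16] [0.102, -0.093, 1.569]
[17.76, 4.08, -10.62] [0.102, -0.093, 1.569]
[[280, 149], [296, 159], [294, 183], [290, 188], [274, 180], [277, 150]]
[[295.1, 184.9], [279.4, 177.8], [274.1, 182.9], [290.0, 190.2], [298.7, 152.1], [281.8, 145.2], [276.2, 150.1], [293.2, 157.2]]
```

The carton's measured corners (274, 180), (290, 188) and (277, 150) fit the nest pose within 2–3 px: upright and seated. Now back to the knob.

Request:
play_rows([
  [[3,0.7,-2,0,0,0.1,1],[6,1.4,-4,0.01,0,0.22,1],[9,2,-6,0.02,-0.02,0.34,1],[12,2.7,-8,0.03,-0.03,0.46,1],[15,3.4,-9.5,0.04,-0.04,0.58,1],[17.7,4,-10.6,0.05,-0.05,0.7,1],[17.7,4,-10.6,0.06,-0.06,0.82,1],[17.7,4,-10.6,0.06,-0.06,0.94,1],[17.7,4,-10.6,0.07,-0.07,1.06,1],[17.7,4,-10.6,0.08,-0.08,1.18,1],[17.7,4,-10.6,0.09,-0.08,1.3,1],[17.7,4,-10.6,0.1,-0.09,1.42,1],[17.7,4,-10.6,0.1,-0.09,1.54,1],[17.7,4,-10.6,0.102,-0.093,1.569,1],[17.7,4,-10.6,0.102,-0.093,1.569,1]],
])

```text
time_s: 23.23
ee_pos: [0.4192, -0.0004, 0.3929]
eef_rot: [-3.139, 0.01, -0.136]
force: [-0.1, -0.4, -0.2]
grip_width: 0.094
```

```bash
python3 - <<'E'
from h import *
cod=np.load('poses.npz')['cod'];o=ctrl.get_obs();print(o['ee_pos'],o['eef_rot'],o['qpos'].round(2))
K=T(cod,[70,55+75*np.cos(.873),220+75*np.sin(.873)])[0]
for z in(.1,0): go(K+[0,0,z-.019],down(cod[2]),o)
E
```

```text
[ 4.19173423e-01 -3.62669878e-04  3.92949616e-01] [-3.13893652  0.00962828 -0.13566871] [-0.09 -0.07  1.51  0.    1.71  0.05]
[18.59, 7.35, 3.25] [-0.003, 0.01, -0.004]
[18.69, 7.37, 13.25] [-0.003, 0.01, -0.004]
```

Request:
play_rows([
  [[3.5,1.4,0,0,0,0,1],[7,2.8,1,0,0,0,1],[10.5,4.2,2,0,0,0,1],[14,5.6,3,0,0,0,1],[17,6.8,3.2,0,0,0,1],[18.6,7.35,3.2,0,0,0,1],[18.6,7.35,5,0,0.01,0,1],[18.6,7.35,8,0,0.01,0,1],[18.65,7.35,11,0,0.01,0,1],[18.65,7.35,13.2,0,0.01,0,1],[18.65,7.35,13.2,0,0.01,0,0.3],[18.65,7.35,13.2,0,0.01,0,0],[18.65,7.35,13.2,0,0.01,0,0],[18.65,7.35,13.2,0,0.01,0,0],[18.65,7.35,13.2,0,0.01,0,0],[18.65,7.35,13.2,0,0.01,0,0],[18.65,7.35,13.2,0,0.01,0,0],[18.65,7.35,13.2,0,0.01,0,0],[18.65,7.35,13.2,0,0.01,0,0],[18.65,7.35,13.2,0,0.01,0,0]],
], force=25)

```text
time_s: 24.9
ee_pos: [0.5928, -0.0979, 0.259]
eef_rot: [-3.139, -0.0, -0.136]
force: [0.3, -0.4, 0.2]
grip_width: 0.0307
```

Request:
play_rows([
  [[0,0,0,0,0,0,0],[0,0,0,0,0,0,0],[0,0,0,0,0,0,0]],
])

```text
time_s: 25.15
ee_pos: [0.5929, -0.0979, 0.259]
eef_rot: [-3.139, -0.001, -0.136]
force: [-0.2, -0.3, -0.3]
grip_width: 0.0226
```

```bash
python3 - <<'E'
from h import *
q=np.load('poses.npz')['cod']; o=ctrl.get_obs();print(o['ee_pos'],o['force'],o['grip_width'])
k=lambda a:[70,55+75*np.cos(a),220+75*np.sin(a)]
for a in np.radians([50,42,35,27,20,12,5,-2,-10,-17,-25,-28]): go(T(q,k(a))[0]-[0,0,.019],down(q[2]),o)
E
```

```text
[ 0.5928597  -0.09791048  0.2590193 ] [-0.16891037 -0.30872191 -0.33578228] 0.022593847458287533
[0.03, 0.02, 0.06] [-0.003, -0.001, -0.004]
[0.03, -0.73, 0.79] [-0.003, -0.001, -0.004]
[0.02, -1.3, 1.5] [-0.003, -0.001, -0.004]
[0.02, -1.84, 2.4] [-0.003, -0.001, -0.004]
[0.02, -2.2, 3.24] [-0.003, -0.001, -0.004]
[0.02, -2.48, 4.25] [-0.003, -0.001, -0.004]
[0.02, -2.62, 5.16] [-0.003, -0.001, -0.004]
[0.01, -2.64, 6.07] [-0.003, -0.001, -0.004]
[0.01, -2.53, 7.11] [-0.003, -0.001, -0.004]
[0.01, -2.31, 8.0] [-0.003, -0.001, -0.004]
[0.02, -1.93, 8.98] [-0.003, -0.001, -0.004]
[0.02, -1.76, 9.33] [-0.003, -0.001, -0.004]
```

Request:
play_rows([
  [[0,0,0,0,0,0,0],[0,-0.7,0.8,0,0,0,0],[0,-1.3,1.5,0,0,0,0],[0,-1.85,2.4,0,0,0,0],[0,-2.2,3.25,0,0,0,0],[0,-2.5,4.25,0,0,0,0],[0,-2.6,5.2,0,0,0,0],[0,-2.65,6.1,0,0,0,0],[0,-2.5,7.1,0,0,0,0],[0,-2.3,8,0,0,0,0],[0,-1.95,9,0,0,0,0],[0,-1.75,9.35,0,0,0,0],[0,-1.75,9.35,0,0,0,0],[0,-1.75,9.35,0,0,0,0]],
])

```text
time_s: 26.32
ee_pos: [0.5952, -0.0803, 0.1647]
eef_rot: [-3.138, -0.0, -0.136]
force: [0.2, 3.4, -0.4]
grip_width: 0.0229
```

Request:
play_rows([
  [[0,0,0.3,0,0,0,0],[0,0.1,0.6,0,0,0,0],[0,0.1,0.6,0,0,0,0]],
])

```text
time_s: 26.57
ee_pos: [0.5953, -0.0816, 0.1604]
eef_rot: [-3.139, -0.002, -0.136]
force: [-7.4, 1.8, 17.7]
grip_width: 0.0227
```

```bash
python3 - <<'E'
from ov import *
o=ctrl.get_obs();print(o['ee_pos'],o['force'],o['grip_width'])
E
```

```text
[ 0.59533147 -0.081621    0.16037815] [-7.42764704  1.75505254 17.65325948] 0.022655481411390607
```

A firm 18 N upward reaction shows the lower stop is reached. Release and rise.

Request:
play_rows([
  [[0,0,0,0,0,0,1],[0,0,0,0,0,0,1],[0,0,0,0,0,0,1],[0,0,0,0,0,0,1],[0,0,0,0,0,0,1],[0,0,0,0,0,0,1],[0,0,0,0,0,0,1],[0,0,-3,0,0,0,1],[0,0,-6,0,0,0,1],[0,0,-10,0,0,0,1],[0,0,-14,0,0,0,1],[0,0,-18,0,0,0,1],[0,0,-18,0,0,0,1]],
])

```text
time_s: 27.65
ee_pos: [0.5959, -0.0823, 0.349]
eef_rot: [-3.139, -0.014, -0.136]
force: [-0.2, -0.2, 0.7]
grip_width: 0.0943
```

```bash
python3 - <<'E'
from ov import *
cod=np.load('poses.npz')['cod'];o=ctrl.get_obs();print(o['ee_pos'],o['force'])
nest=T(cod,[[a,b,z] for z in(20,185) for a,b in((-38,-20),(38,-20),(38,20),(-38,20))])
A=over('side','s7',(188,96,130,150),4,[])
cv2.imwrite('pics/m7.png',A[0])
E
```

```text
[ 0.59591311 -0.08225537  0.34900035] [-0.18809394 -0.2294117   0.69635935]
```

View pics/m7.png

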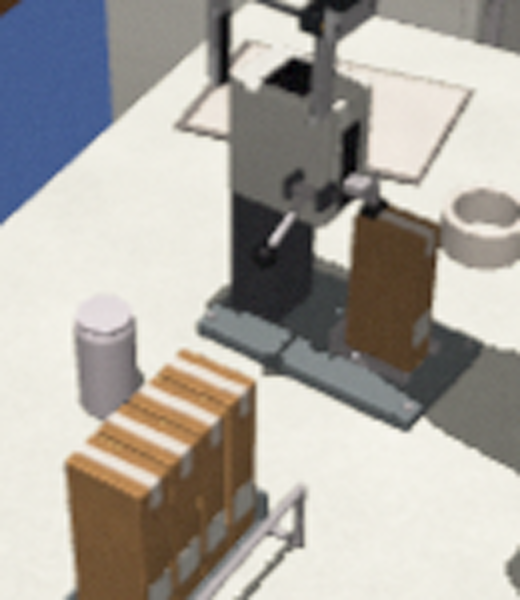

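The knob is at (263, 255), which in the first picture's scale is (395, 382) against (398, 382) there, so it is fully down. The foot rests on the back of the upright carton, the four tall cartons stand, and the gripper is clear.

```bash
python3 -c "
from station import ctrl
print(ctrl.hand_in(), ctrl.get_obs()['time_s'])"
```

```text
the job is handed in; nothing more can be done
the job is handed in; nothing more can be done
```

The job is handed in, about 28 s into the 72 s limit. I raised the lever, tipped the short carton (at the tray's +y end) onto the rail and took it out by its sides. I then stood it in the nest, pushed the lever fully down and let go.

**Last checks**
- **Lever:** the knob is within about 1 px of its original fully-down position. It pushed back with about 18 N at the lower stop before I let go.
- **Carton:** it stands upright, and its measured corners fit the nest pose to within about 3 px. When I pushed it sideways to test, it met the left guide after about 5 mm, so it was centred between the guides.
- **Foot:** it rests on the back of the carton in the picture, but I could not measure its pressing force.
- **Surroundings:** the four tall cartons, the can and the tape roll are in place in the last picture. The jar and the staple box were outside it. The arm passed nowhere near them.
- **Gripper:** it is open and clear of everything.

**Where checks disagreed**
- **Position fits:** my first fits of the coder and tray were off by about 3 mm, so I corrected them with the wrist camera.
- **Carton height:** the carton met the bed about 3 mm higher than I had calculated. That fits the measuring error, and the sideways test showed it was not sitting on a guide.

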